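Pair the fired planters with their saucers

TASK

Stand each of the four fired planters upright and centred in the saucer of its own colour and shape, with the square and the oblong planter turned in line with their saucers. The blue cup starts nested inside the yellow square planter and has to be lifted straight out of it. Do not drop or tip over any planter, and leave the two small capped glaze jars where they stand.

Things in the scene. Friction and masses are not known exactly. Their poses are not given: they have to be found in the camera images.
- cobalt_cup_center (a point): Centre, half-way up, of the cobalt-blue round cup planter: open on top, 92 mm high, wall 4 mm, outer diameter 40 mm at the foot widening to 51 mm at 58 mm height, straight-sided (51 mm) from there to the rim; z up. About 0.18 kg. It starts nested in the yellow square planter with about 2 mm of play around it, its top 36 mm standing clear above that planter's rim.
- square_planter_center (a point): Centre, half-way up, of the yellow square planter: an open straight-sided box, 64 x 64 mm outside, 60 mm high, wall and floor 4.5 mm; x and y square to its sides, z up. About 0.30 kg.
- green_planter_center (a point): Centre, half-way up, of the green round planter: open on top, 76 mm high, wall 4.5 mm, foot 48 mm across, widening to a straight 62 mm collar over the top 27 mm; z up. About 0.25 kg.
- oblong_planter_center (a point): Centre, half-way up, of the terracotta-red oblong planter: an open straight-sided box, 88 mm long (its x) by 52 mm wide (its y), 58 mm high, walls and floor 4.5 mm; z up. About 0.28 kg.
- cobalt_saucer: Cobalt-blue round saucer, 72 mm across, 8 mm high rim 4 mm thick, inner floor 4 mm above the table. Stuck to the table. Origin: centre of its underside.
- square_saucer: Yellow square saucer, 96 x 96 mm outside, 8 mm high rim 4 mm thick, inner floor 4 mm above the table. Stuck to the table. Origin: centre of its underside; x and y square to its sides.
- green_saucer: Green round saucer, 82 mm across, 8 mm high rim 4 mm thick, inner floor 4 mm above the table. Stuck to the table. Origin: centre of its underside.
- oblong_saucer: Terracotta-red oblong saucer, 120 mm long (its x) by 84 mm wide (its y), 8 mm high rim 4 mm thick, inner floor 4 mm above the table. Stuck to the table. Origin: centre of its underside.
- jar_a_center (a point): Centre, half-way up, of a small loose glaze jar with a black cap, 34 mm across, 45 mm high. Not to be moved.
- jar_b_center (a point): Centre, half-way up, of a small loose glaze jar with a white cap, 34 mm across, 45 mm high. Not to be moved.
Things that resemble listed ones, but are neither listed nor needed, are in the scene too. Of the things that look like the part that bears green_planter_center, the smallest one is meant.

How it is judged:
By the outcome, as a careful person would: the job done as asked, in the order asked, and still so for the second after the job is handed in, with the robot touching nothing.
It also fails if it takes over 122 s, if anything falls off the work surface, if the arm or the gripper's body presses on something with over 40 N, if the wrist force passes 120 N, or if a joint passes its speed limit or range.

ROBOT

A 6-joint arm with a two-finger parallel gripper is mounted at the origin on the work surface. World frame = base frame: x ahead of the robot, y to its left, z up, the work surface at z = 0. Lengths are in m, angles in rad, forces in N, time in s.
With the tool pointing down it reaches from about 0.275 to 0.825 m from the base axis. Payload 4.9 kg.
Tool frame: the origin (TCP) lies at the very end of the fingers, on their centre line; the grasp point (between the pads) lies 19 mm behind it; z points along the fingers, y is the direction in which the jaws open and shut (so a half turn about z gives the same grasp; the last joint's range is limited). The gripper opens to 85 mm and grips with 20 to 120 N. Pads are 22 mm wide; open, the fingers measure 114 mm over their backs; the gripper's body (76 mm by 85 mm) begins 54 mm behind the grasp point. The pads swing forward as they close: fully open they stand 13 mm farther back than shut.
Start: joints at [0.984, 0.326, -0.193, 1.052, 0, 1.437], TCP at [0.241, 0.495, 0.231] pointing down, gripper open.
Joint ranges: [-2.65, 2.65], [-0.97, 1.79], [-1.3, 1.35], [-1.93, 2.1], [-1.47, 1.37], [-3.14, 3.14]. Speed limits (rad/s): [2.57, 2.57, 3.14, 3.14, 3.14, 3.14].

INTERFACE

Orientations are given as a unit quaternion [x, y, z, w].
In Python, from workcell import r gives the robot as it stands. The module is installed in compiled form; this text tells all that it offers.
- The arm moves only by the tool play_rows, never from a script. Its argument "steps" is text: rows parted by semicolons, each of 4 numbers parted by spaces: the shift along the tool's x, y, z in mm, then the turn about the tool's z in degrees. In form: dx dy dz spin; .... A call has 1 to 10 rows; each row shifts and turns the commanded pose from where the row before left it, along the tool's axes as they then stand; what a row does not reach is not made up. A row lasts 1/10 s, in which the tool goes at most 50 mm and 8.59 degrees, less where a joint would pass 70% of its speed; a pose out of reach is approached as far as the arm can. A call with a gripper value outside its range is refused whole. "grip" is the finger opening in mm, from 0 to 85.4, set as the call begins (left out, the last holds). The fingers move at their own pace and stop on an object; "squeeze" is the grip in N (left out, the last holds). Time passes only in rows, so rows that do not move let the fingers close. It gives the time, the measured TCP pose, the force and the opening at its end, in the units of the state.
- r.read_state(): the state, without advancing time (a new reading comes with each control period).
- r.snapshot(name): name is "scene" or "top"; returns the picture (480x640x3 uint8, red, green, blue); there is no depth.
- r.get_calibration(name): a dict with "fx", "fy", "cx", "cy" (pixels), "origin" and "orientation" of the camera in the world. Camera axes: x right, y up, looking along -z (the intrinsics and any distortion apply to the point x, -y, -z); pixel columns grow to the right and rows downward; lengths in m; the calibration is good to about 2 mm. A picture is of the moment at which its call begins. get_calibration takes no time and is no camera call.
- r.finish_job(): hands the job in, once; it reports no verdict.
The state is a dict: "time": time; "joints": joint angles; "dq": joint speeds; "tau": joint torques, N m; "tool_pos": TCP position; "ee_rot": TCP orientation; "force": force on the tool from outside, world axes, zero at the start; "ft_torque": the same for the moment, N m; "grip_width": opening from 0.0 (shut) to 1.0 (fully open).
Only numpy, scipy, OpenCV 4.12 (cv2) and the standard library are available. Lean on these libraries where they do the work, as an engineer would, in place of code of your own. Each camera call takes 0.05 s, during which the arm holds its last target. There are 200 camera calls.

## Working session

There is one attempt and no reset: what is moved stays moved. The work goes in short steps, Python scripts to look and compute and a tool call to move; the robot and the scene stay as the last step left them, time stands still between calls to the robot, and variables do not carry over. Pictures are saved under pics/ and viewed, about 12 in all and at most 16, crops included, and the job is handed in when it is done.

Besides the shell and the picture viewer there is one more tool, called after "Call:" by a JSON object that holds its "name" and its "arguments". play_rows: Moves the arm, as the interface text tells. Its arguments: {"type":"object","properties":{"steps":{"type":"string"},"grip":{"type":"number"},"squeeze":{"type":"number"}},"required":["steps"]}

```bash
mkdir -p pics; python3 - <<'E'
from workcell import r
import cv2
for n in("scene","top"):
    im=r.snapshot(n); cv2.imwrite(f"pics/{n}0.png",im[:,:,::-1]); print(n,r.get_calibration(n))
print(r.read_state())
E
```

```text
scene {'fx': 543.4129939564667, 'fy': 543.4129939564667, 'cx': 315.0953705697962, 'cy': 237.94031276255168, 'origin': array([ 1.21045026, -0.43923299,  0.68380573]), 'orientation': array([0.37511924, 0.20486474, 0.4120945 , 0.80467019])}
top {'fx': 514.8224645879288, 'fy': 514.8224645879288, 'cx': 324.6091012683528, 'cy': 235.42227214499246, 'origin': array([ 0.45394276, -0.0211401 ,  0.95522768]), 'orientation': array([-0.05010731,  0.0355076 ,  0.71700804, -0.69435433])}
{'time': 0.1, 'joints': array([ 9.83769597e-01,  3.26868493e-01, -1.93456130e-01,  1.05203081e+00,
       -1.57762337e-05,  1.43658158e+00]), 'dq': array([-0.00040254, -0.00081728,  0.0016376 ,  0.00049229,  0.00081021,
        0.00037042]), 'tau': array([ 9.67832057e-04, -4.44239902e+01,  2.63037765e+01,  7.83689611e-03,
       -1.05491019e-04,  1.18828382e-06]), 'tool_pos': array([0.24033405, 0.49413465, 0.23059138]), 'ee_rot': array([ 2.24476621e-01,  9.74479163e-01, -7.32192142e-04, -2.67687850e-04]), 'force': array([ 0.1879202 , -0.30094672, -0.91315445]), 'ft_torque': array([-0.03592847, -0.0426553 , -0.04196636]), 'grip_width': 0.9965710863715828}
```

View pics/top0.png

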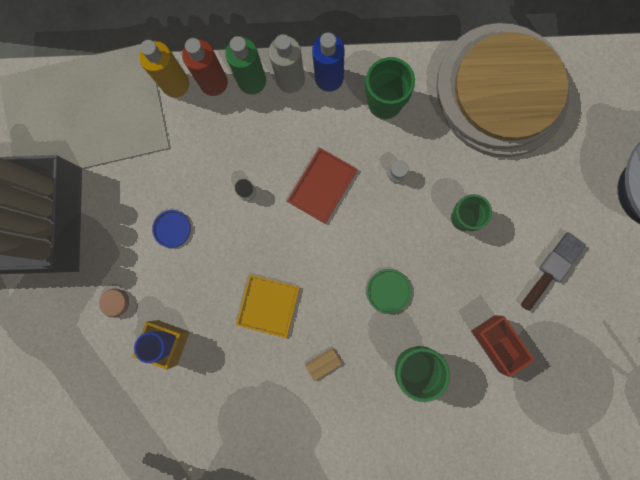

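View pics/scene0.png

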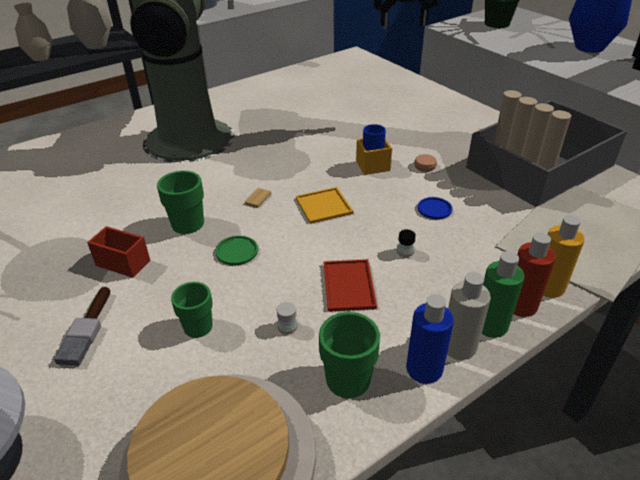

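```bash
cat > h.py <<'E'
import numpy as np, cv2
from scipy.spatial.transform import Rotation as R
from scipy.optimize import minimize
from workcell import r
CAL={n:r.get_calibration(n) for n in("scene","top")}
def proj(n,P):
    c=CAL[n]; q=R.from_quat(c["orientation"]).inv().apply(np.atleast_2d(P)-c["origin"])
    return np.c_[c["cx"]+c["fx"]*q[:,0]/-q[:,2], c["cy"]+c["fy"]*q[:,1]/q[:,2]]
def unproj(n,uv,z):
    c=CAL[n]; d=R.from_quat(c["orientation"]).apply([(uv[0]-c["cx"])/c["fx"],-(uv[1]-c["cy"])/c["fy"],-1])
    return (c["origin"]+d*(z-c["origin"][2])/d[2])[:2]
t=np.linspace(0,2*np.pi,48,endpoint=False)
def rnd(*dz): return np.vstack([np.c_[d/2*np.cos(t),d/2*np.sin(t),0*t+z] for d,z in dz])
def box(a,b,z0,z1): return np.array([[x*a/2,y*b/2,z] for x in(-1,1) for y in(-1,1) for z in(z0,z1)])
M=dict(cup=rnd((.040,0),(.051,.058),(.051,.092)),sq=box(.064,.064,0,.06),green=rnd((.048,0),(.062,.049),(.062,.076)),
 obl=box(.088,.052,0,.058),csau=rnd((.072,0),(.072,.008)),ssau=box(.096,.096,0,.008),gsau=rnd((.082,0),(.082,.008)),osau=box(.12,.084,0,.008))
HUE=dict(blue=[(108,130)],yellow=[(15,30)],green=[(50,85)],red=[(0,10),(172,180)])
def seg(im,col,uv,rad,smin=110):
    h=cv2.cvtColor(im,cv2.COLOR_RGB2HSV); m=np.zeros(im.shape[:2],bool)
    for c in col:
        for a,b in HUE[c]: m|=(h[...,0]>=a)&(h[...,0]<=b)&(h[...,1]>smin)&(h[...,2]>25)
    m=cv2.morphologyEx(m.astype(np.uint8),cv2.MORPH_CLOSE,np.ones((3,3)))
    k,l,s,c=cv2.connectedComponentsWithStats(m)
    w=np.zeros_like(m); cv2.circle(w,(int(uv[0]),int(uv[1])),rad,1,-1)
    cnt=np.bincount(l[w>0],minlength=k); cnt[0]=0
    return (l==cnt.argmax()).astype(np.uint8) if cnt.max()>20 else m*0
S=4
def sil(n,name,p,z0):
    c,s=np.cos(p[2]),np.sin(p[2]); P=M[name]@np.array([[c,s,0],[-s,c,0],[0,0,1]])+[p[0],p[1],z0]
    m=np.zeros((480*S,640*S),np.uint8); uv=proj(n,P)
    cv2.fillConvexPoly(m,cv2.convexHull(((uv+.5)*S).astype(np.int32)),1)
    return m
def fit(masks,parts,p0,yaw=True):
    """masks {cam:mask}; parts [(model,z0)] sharing one pose. returns p, IoU"""
    big={n:np.kron(m,np.ones((S,S),np.uint8)) for n,m in masks.items()}
    def f(v,out=False):
        p=[v[0]/1e3,v[1]/1e3,v[2]/50 if yaw else 0]; L=[]
        for n,b in big.items():
            m=sil(n,*[parts[0][0],p,parts[0][1]])
            for q,z in parts[1:]: m|=sil(n,q,p,z)
            L.append((m&b).sum()/(m|b).sum())
        return L if out else -np.mean(L)
    best=None
    for a in((0,.4,.8,1.2) if yaw and p0[2] is None else (p0[2] or 0,)):
        x0=np.array([p0[0]*1e3,p0[1]*1e3,a*50])
        o=minimize(f,x0,method="Nelder-Mead",options=dict(initial_simplex=x0+np.array([[0,0,0],[8,0,0],[0,8,0],[0,0,10]]),xatol=.1,fatol=1e-4,maxiter=120))
        if best is None or o.fun<best.fun: best=o
    v=best.x
    return np.r_[v[:2]/1e3,v[2]/50 if yaw else 0],np.round(f(v,True),3)
E
cat > m1.py <<'E'
from h import *
I={n:cv2.imread(f"pics/{n}0.png")[:,:,::-1].copy() for n in("scene","top")}
print("tcp proj",proj("top",[[.24,.494,.23]]),proj("scene",[[.24,.494,.23]]))
obj=dict(csau=(["blue"],(172,229),[("csau",0)],.008),ssau=(["yellow"],(269,306),[("ssau",0)],.008),gsau=(["green"],(389,291),[("gsau",0)],.008),osau=(["red"],(323,186),[("osau",0)],.008),
 sq=(["yellow","blue"],(158,345),[("sq",0),("cup",.0045)],.05),green=(["green"],(470,212),[("green",0)],.07),obl=(["red"],(503,346),[("obl",0)],.05))
ov={n:I[n].copy() for n in I}
for k,(col,uv,parts,z) in obj.items():
    p0=unproj("top",uv,z); mk={}
    for n in I:
        q=proj(n,[[*p0,z]])[0]; mk[n]=seg(I[n],col,q,14)
    yaw=k in("ssau","osau","sq","obl")
    for cams in(("top",),("scene",),("top","scene")):
        p,s=fit({n:mk[n] for n in cams},parts,(*p0,None),yaw); print(k,cams,p.round(4),s,[int(mk[n].sum()) for n in cams])
    for n in I:
        for q,zz in parts:
            c,_=cv2.findContours(cv2.resize(sil(n,q,p,zz),None,fx=.5,fy=.5,interpolation=0),0,1)
            c=[(x//2) for x in c]; cv2.drawContours(ov[n],c,-1,(255,0,255),1)
for n in I: cv2.imwrite(f"pics/{n}_ov.png",ov[n][:,:,::-1])
for nm,uv in(("jarA",(244,188)),("jarB",(399,168)),("cork",(114,302)),("wood",(324,364)),("bigG",(422,373)),("bottleB",(328,45)),("farG",(390,85))): print(nm,unproj("top",uv,.04).round(3))
E
python3 m1.py
```

```text
tcp proj [[-35.34755082 467.25218114]] [[402.90146394  32.16872061]]
csau ('top',) [0.5933 0.2852 0.    ] [0.904] [1086]
csau ('scene',) [0.5916 0.2869 0.    ] [0.89] [592]
csau ('top', 'scene') [0.5932 0.2861 0.    ] [0.903 0.887] [1086, 592]
ssau ('top',) [ 0.4437  0.1056 -0.278 ] [0.981] [2797]
ssau ('scene',) [ 0.4438  0.1066 -0.2943] [0.963] [1336]
ssau ('top', 'scene') [0.4438 0.106  1.2919] [0.979 0.961] [2797, 1336]
gsau ('top',) [ 0.4659 -0.1178  0.    ] [0.709] [1146]
gsau ('scene',) [ 0.4622 -0.1152  0.    ] [0.88] [934]
gsau ('top', 'scene') [ 0.4625 -0.1153  0.    ] [0.708 0.879] [1146, 934]
osau ('top',) [ 0.6663 -0.001  -0.5697] [0.965] [2764]
osau ('scene',) [ 6.664e-01  5.000e-04 -5.705e-01] [0.971] [2352]
osau ('top', 'scene') [ 6.664e-01 -2.000e-04 -5.623e-01] [0.961 0.968] [2764, 2352]
sq ('top',) [0.3828 0.2925 1.2069] [0.551] [1090]
sq ('scene',) [ 0.3821  0.2931 -0.4124] [0.949] [1395]
sq ('top', 'scene') [0.3824 0.2928 1.1894] [0.549 0.947] [1090, 1395]
green ('top',) [ 0.5963 -0.2642  0.    ] [0.237] [293]
green ('scene',) [ 0.5943 -0.2602  0.    ] [0.894] [1709]
green ('top', 'scene') [ 0.5932 -0.261   0.    ] [0.238 0.895] [293, 1709]
obl ('top',) [ 0.3635 -0.3088  0.5588] [0.943] [2033]
obl ('scene',) [ 0.364  -0.3067  0.5378] [0.968] [2156]
obl ('top', 'scene') [ 0.364  -0.3077  0.5543] [0.939 0.955] [2033, 2156]
jarA [0.657 0.14 ]
jarB [ 0.684 -0.143]
cork [0.459 0.374]
wood [0.341 0.004]
bigG [ 0.321 -0.165]
bottleB [ 0.925 -0.021]
farG [ 0.842 -0.134]
```

View pics/top_ov.png

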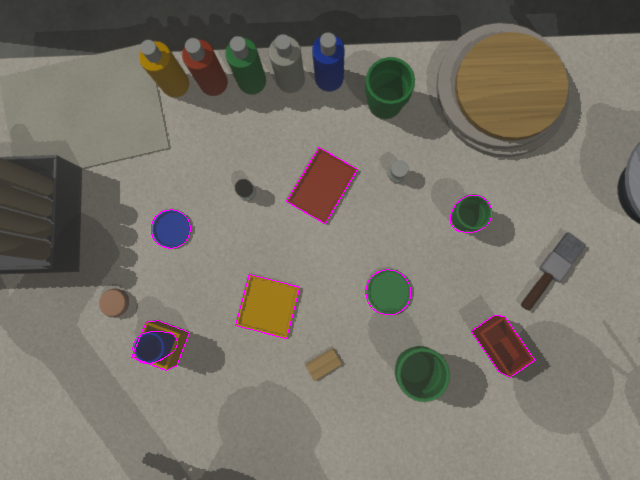

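View pics/scene_ov.png

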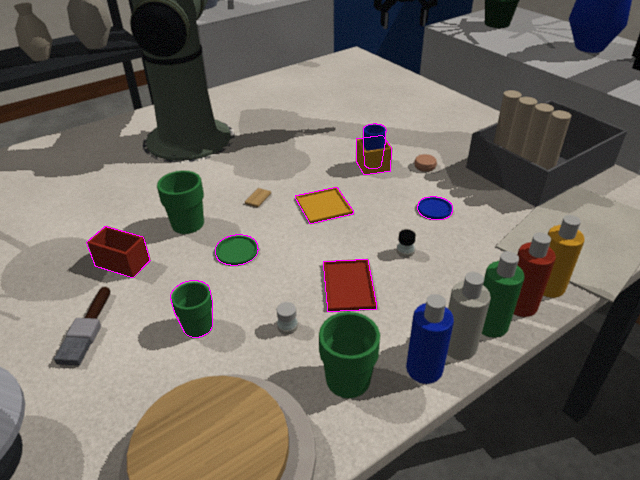

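```bash
cat > m2.py <<'E'
from h import *
I={n:cv2.imread(f"pics/{n}0.png")[:,:,::-1].copy() for n in("scene","top")}
def hull(m):
    m=m*1; c,_=cv2.findContours(m,0,1); cv2.fillConvexPoly(m,cv2.convexHull(np.vstack(c)),1); return m
for k,col,z0,p0,yaw,sm in(("csau","blue",0,(.5932,.2861,0),0,80),("gsau","green",0,(.4625,-.1153,0),0,60),("green","green",0,(.594,-.261,0),0,60),("obl","red",0,(.364,-.3077,.554),1,80),("ssau","yellow",0,(.4438,.106,-.28),1,80),("osau","red",0,(.6664,0,-.566),1,80)):
    mk={n:hull(seg(I[n],[col],proj(n,[[p0[0],p0[1],z0+M[k][:,2].max()*.7]])[0],14,sm)) for n in I}
    for cams in(("top",),("scene",),("top","scene")): print(k,cams,*[x.round(4) for x in fit({n:mk[n] for n in cams},[(k,z0)],p0,yaw)])
p0=(.3824,.2928,.375-.78)
c=[(seg(I[n],["yellow"],proj(n,[[.3824,.2928,.04]])[0],14,80)|seg(I[n],["blue"],proj(n,[[.3824,.2928,.08]])[0],14,80)) for n in("scene","top")]
mk=dict(zip(("scene","top"),[hull(x) for x in c]))
M["both"]=np.vstack([M["sq"],M["cup"]+[0,0,.0045]])
for cams in(("top",),("scene",),("top","scene")): print("sq",cams,*[x.round(4) for x in fit({n:mk[n] for n in cams},[("both",0)],p0,1)])
E
python3 m2.py
```

```text
csau ('top',) [0.5932 0.2847 0.    ] [0.955]
csau ('scene',) [0.5931 0.286  0.    ] [0.918]
csau ('top', 'scene') [0.5935 0.285  0.    ] [0.952 0.915]
gsau ('top',) [ 0.4639 -0.1171  0.    ] [0.974]
gsau ('scene',) [ 0.4638 -0.1157  0.    ] [0.942]
gsau ('top', 'scene') [ 0.464  -0.1169  0.    ] [0.972 0.935]
green ('top',) [ 0.5949 -0.2628  0.    ] [0.944]
green ('scene',) [ 0.5956 -0.2613  0.    ] [0.95]
green ('top', 'scene') [ 0.5949 -0.262   0.    ] [0.942 0.942]
obl ('top',) [ 0.3639 -0.3082  0.5529] [0.977]
obl ('scene',) [ 0.3639 -0.3063  0.569 ] [0.974]
obl ('top', 'scene') [ 0.3644 -0.3074  0.5562] [0.966 0.965]
ssau ('top',) [ 0.4438  0.1053 -0.2663] [0.96]
ssau ('scene',) [ 0.444   0.1068 -0.2835] [0.959]
ssau ('top', 'scene') [ 0.4435  0.1062 -0.2761] [0.957 0.957]
osau ('top',) [ 0.6661 -0.001  -0.5648] [0.978]
osau ('scene',) [ 6.665e-01  6.000e-04 -5.628e-01] [0.974]
osau ('top', 'scene') [ 6.667e-01 -4.000e-04 -5.661e-01] [0.976 0.968]
sq ('top',) [0.3819 0.2913 0.1689] [0.486]
sq ('scene',) [ 0.3848  0.2911 -0.3718] [0.972]
sq ('top', 'scene') [ 0.3838  0.2916 -0.3744] [0.457 0.971]
```

```bash
cat > go.py <<'E'
import sys,numpy as np
from workcell import r
from scipy.spatial.transform import Rotation as R
def go(x,y,z,yaw=None):
    s=r.read_state(); Rm=R.from_quat(s["ee_rot"]).as_matrix(); d=np.array([x,y,z])-s["tool_pos"]
    psi=np.degrees(np.arctan2(Rm[1,1],Rm[0,1])); sp=0 if yaw is None else (psi-yaw+90)%180-90
    print("t",round(s["time"],2),"tcp",(s["tool_pos"]*1e3).round(1),"yaw",round(psi,1),"F",s["force"].round(1),"grip mm",round(s["grip_width"]*85.4,1),"j6",s["joints"][5].round(2))
    a=np.radians(sp); Rs=Rm@np.array([[np.cos(a),-np.sin(a),0],[np.sin(a),np.cos(a),0],[0,0,1]])
    print("shift now:",(Rm.T@d*1e3).round(1)," spin",round(sp,1)," shift if spun first:",(Rs.T@d*1e3).round(1), "tilt",np.degrees(np.arccos(-Rm[2,2])).round(2))
if __name__=="__main__": go(*map(float,sys.argv[1:]))
E
python3 go.py .383 .292 .064 64
```

```text
t 0.1 tcp [240.3 494.1 230.6] yaw 64.1 F [ 0.2 -0.3 -0.9] grip mm 85.1 j6 1.44
shift now: [-216.8 -119.1  166.7]  spin 0.1  shift if spun first: [-216.9 -118.9  166.7] tilt 0.09
```

Call:
{"name": "play_rows", "arguments": {"steps": "-24 -13 0 0;-24 -13 0 0;-24 -13 0 0;-24 -13 0 0;-24 -13 0 0;-24 -13 0 0;-24 -13 0 0;-24 -14 0 0;-24.8 -14.1 0 0;0 0 0 0", "grip": 85, "squeeze": 35}}

```text
time: 1.1
tool_pos: [0.3848, 0.2905, 0.231]
ee_rot: [0.226, 0.974, -0.001, 0.0]
force: [-0.7, -0.1, -0.6]
grip_width: 0.994
```

```bash
python3 go.py .383 .292 .064 64; python3 - <<'E'
from workcell import r
import cv2,numpy as np
im=[r.snapshot("top")[200:440,40:360],r.snapshot("scene")[40:280,260:580]]
cv2.imwrite("pics/a.png",cv2.resize(np.vstack(im)[:,:,::-1],None,fx=1.25,fy=1.25))
E
```

```text
t 1.1 tcp [384.8 290.5 231. ] yaw 63.8 F [-0.7 -0.1 -0.6] grip mm 84.9 j6 0.95
shift now: [  2.3   0.8 167. ]  spin -0.2  shift if spun first: [  2.3   0.8 167. ] tilt 0.06
```

View pics/a.png

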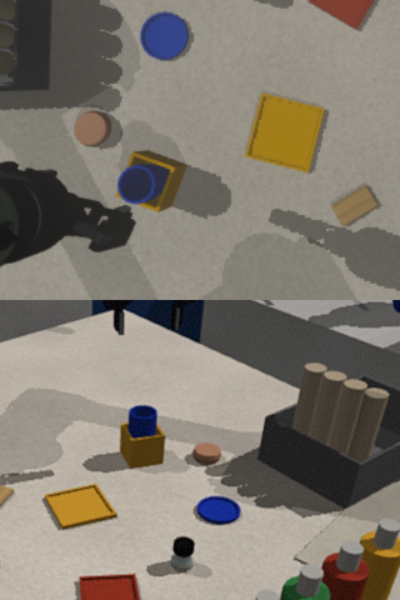

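Call:
{"name": "play_rows", "arguments": {"steps": "2 1 20 0;0 0 30 0;0 0 0 0"}}

```text
time: 1.5
tool_pos: [0.379, 0.2939, 0.1782]
ee_rot: [0.224, 0.975, -0.002, -0.003]
force: [-0.8, 0.2, 0.1]
grip_width: 0.991
```

```bash
python3 go.py .383 .292 .064 64; python3 - <<'E'
from h import *
s=r.read_state(); Rm=R.from_quat(s["ee_rot"]).as_matrix()
P=s["tool_pos"]+np.array([[0,0,0],Rm[:,1]*.043-Rm[:,2]*.013,-Rm[:,1]*.043-Rm[:,2]*.013]); o=[]
for n,y,x in(("top",240,30),("scene",40,300)):
    im=r.snapshot(n)
    for u in proj(n,P): cv2.circle(im,tuple(int(v) for v in u.round()),1,(255,0,255),-1)
    o.append(im[y:y+180,x:x+240])
cv2.imwrite("pics/b.png",cv2.resize(np.hstack(o)[:,:,::-1],None,fx=1.66,fy=1.66))
E
```

```text
t 1.5 tcp [379.  293.9 178.2] yaw 64.1 F [-0.8  0.2  0.1] grip mm 84.6 j6 0.96
shift now: [ -4.9   0.7 114.2]  spin 0.1  shift if spun first: [ -4.9   0.7 114.2] tilt 0.39
```

View pics/b.png

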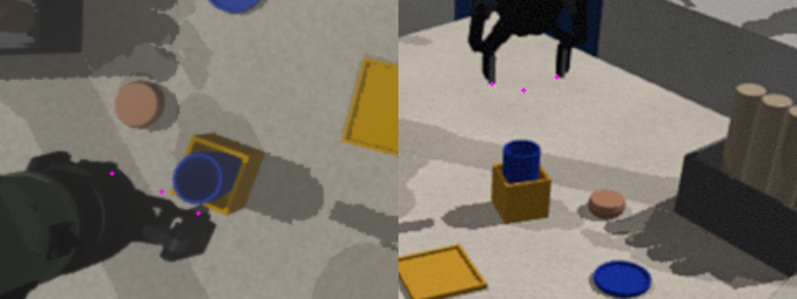

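Call:
{"name": "play_rows", "arguments": {"steps": "0 0 0 0;0 0 0 0;0 0 0 0"}}

```text
time: 1.9
tool_pos: [0.3826, 0.2948, 0.1822]
ee_rot: [0.224, 0.975, 0.001, 0.001]
force: [-1.6, -0.7, -0.8]
grip_width: 0.995
```

```bash
python3 go.py .383 .292 .064 64
```

```text
t 1.9 tcp [382.6 294.8 182.2] yaw 64.1 F [-1.6 -0.7 -0.8] grip mm 84.9 j6 0.96
shift now: [ -1.5  -2.6 118.2]  spin 0.1  shift if spun first: [ -1.5  -2.6 118.2] tilt 0.1
```

Call:
{"name": "play_rows", "arguments": {"steps": "-1 -1.3 14 0;-0.5 -1.3 15 0;0 0 15 0;0 0 15 0;0 0 15 0;0 0 15 0;0 0 15 0;0 0 14 0;0 0 0 0;0 0 0 0"}}

```text
time: 2.9
tool_pos: [0.3825, 0.2915, 0.0637]
ee_rot: [0.225, 0.974, 0.0, 0.0]
force: [0.2, -0.1, 0.5]
grip_width: 0.996
```

Call:
{"name": "play_rows", "arguments": {"steps": "0 0 0 0;0 0 0 0"}}

```text
time: 3.1
tool_pos: [0.383, 0.2918, 0.0642]
ee_rot: [0.224, 0.974, 0.001, 0.001]
force: [-0.4, -0.1, 0.2]
grip_width: 0.993
```

```bash
python3 go.py .383 .292 .064 64; python3 - <<'E'
from h import *
o=[]
for n,y,x in(("top",240,30),("scene",60,300)):
    im=r.snapshot(n); o.append(im[y:y+180,x:x+240])
cv2.imwrite("pics/c.png",cv2.resize(np.hstack(o)[:,:,::-1],None,fx=1.66,fy=1.66))
E
```

```text
t 3.1 tcp [383.  291.8  64.2] yaw 64.1 F [-0.4 -0.1  0.2] grip mm 84.8 j6 0.95
shift now: [0.1 0.2 0.2]  spin 0.1  shift if spun first: [0.1 0.2 0.2] tilt 0.1
```

View pics/c.png

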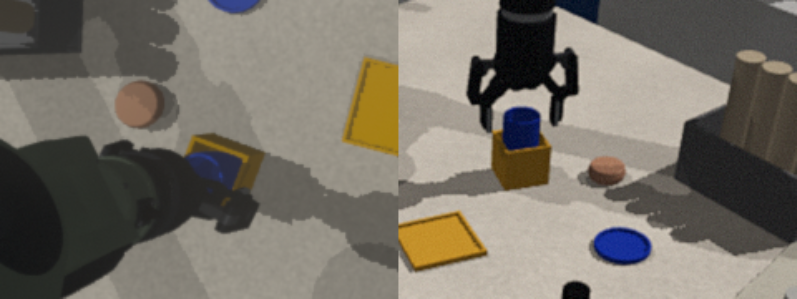

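Call:
{"name": "play_rows", "arguments": {"steps": "0 0 0 0;0 0 0 0;0 0 0 0;0 0 0 0;0 0 0 0;0 0 0 0;0 0 0 0;0 0 0 0", "grip": 42, "squeeze": 35}}

```text
time: 4.0
tool_pos: [0.3826, 0.2916, 0.0636]
ee_rot: [0.224, 0.974, 0.0, 0.0]
force: [-0.4, -1.0, 5.5]
grip_width: 0.588
```

Call:
{"name": "play_rows", "arguments": {"steps": "0 0 -4 0;0 0 -6 0;0 0 -8 0;0 0 -10 0;0 0 -10 0;0 0 -10 0;0 0 -10 0;0 0 -12 0;0 0 -15 0;0 0 -15 0"}}

```text
time: 5.0
tool_pos: [0.3822, 0.2914, 0.1644]
ee_rot: [0.224, 0.974, -0.0, -0.0]
force: [-0.5, -0.3, -2.7]
grip_width: 0.586
```

Call:
{"name": "play_rows", "arguments": {"steps": "0 0 -10 0;0 0 -5 0;0 0 0 0;0 0 0 0;0 0 0 0"}}

```text
time: 5.5
tool_pos: [0.3818, 0.2912, 0.1776]
ee_rot: [0.224, 0.974, -0.0, -0.001]
force: [0.5, 0.5, -1.9]
grip_width: 0.588
```

```bash
python3 go.py .5935 .285 .064; python3 - <<'E'
from h import *
o=[]
for n,y,x in(("top",240,30),("scene",60,300)):
    im=r.snapshot(n); cv2.imwrite(f"pics/{n}1.png",im[:,:,::-1]);o.append(im[y:y+180,x:x+240])
cv2.imwrite("pics/d.png",cv2.resize(np.hstack(o)[:,:,::-1],None,fx=1.66,fy=1.66))
E
```

```text
t 5.5 tcp [381.8 291.2 177.6] yaw 64.1 F [ 0.5  0.5 -1.9] grip mm 50.2 j6 0.95
shift now: [-193.1   87.2  113.3]  spin 0  shift if spun first: [-193.1   87.2  113.3] tilt 0.08
```

View pics/d.png

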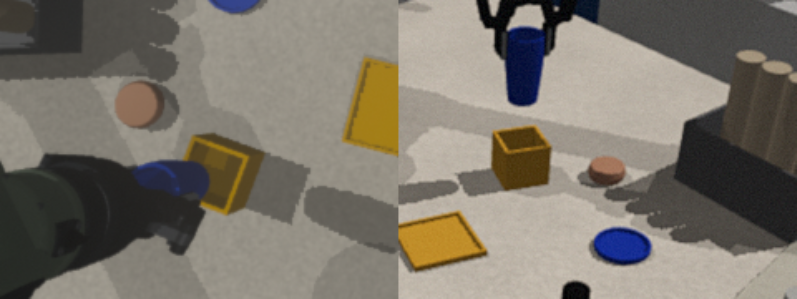

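Call:
{"name": "play_rows", "arguments": {"steps": "-9 4 0 0;-18 8 0 0;-24 11 0 0;-28 12 0 0;-28 13 0 0;-28 13 0 0;-26 12 0 0;-18 8 0 0;-10 4 0 0;-4 2 0 0"}}

```text
time: 6.6
tool_pos: [0.5949, 0.2847, 0.1775]
ee_rot: [0.225, 0.974, -0.0, -0.0]
force: [0.8, 1.1, -1.9]
grip_width: 0.589
```

Call:
{"name": "play_rows", "arguments": {"steps": "0 0 10 0;0 0 15 0;0 0 20 0;0 0 20 0;0 0 15 0;0 0 10 0;0 0 5 0;0 0 0 0;0 0 0 0;0 0 0 0"}}

```text
time: 7.6
tool_pos: [0.5945, 0.2855, 0.0842]
ee_rot: [0.224, 0.974, 0.0, 0.001]
force: [0.4, 1.0, -2.2]
grip_width: 0.584
```

```bash
python3 go.py .5935 .285 .064; cat > f.py <<'E'
import sys
from h import *
# f.py tag model z0 x y yaw colour smin
def run(tag,model,z0,x,y,yaw,col,sm=80):
    z0,x,y,sm=map(float,(z0,x,y,sm)); yw=None if yaw=="-" else float(yaw); mk={};o=[]
    for n in("top","scene"):
        im=r.snapshot(n); cv2.imwrite(f"pics/{n}_{tag}.png",im[:,:,::-1])
        q=proj(n,[[x,y,z0+M[model][:,2].max()*.7]])[0]; m=seg(im,[col],q,12,sm)
        c,_=cv2.findContours(m,0,1); m=m*1; cv2.fillConvexPoly(m,cv2.convexHull(np.vstack(c)),1); mk[n]=m
    for cams in(("top",),("scene",),("top","scene")): print(cams,*[a.round(4) for a in fit({n:mk[n] for n in cams},[(model,z0)],(x,y,yw or 0),yw is not None)])
run(*sys.argv[1:])
E
python3 f.py e cup .005 .5935 .285 - blue
```

```text
t 7.6 tcp [594.5 285.5  84.2] yaw 64.1 F [ 0.4  1.  -2.2] grip mm 49.9 j6 0.79
shift now: [ 0.8 -0.9 20.2]  spin 0  shift if spun first: [ 0.8 -0.9 20.2] tilt 0.09
('top',) [0.5884 0.2744 0.    ] [0.687]
('scene',) [0.6069 0.2722 0.    ] [0.635]
('top', 'scene') [0.5947 0.2749 0.    ] [0.674 0.585]
```

Call:
{"name": "play_rows", "arguments": {"steps": "0.4 -0.4 6 0;0.4 -0.5 6 0;0 0 4 0;0 0 2 0;0 0 1 0;0 0 0.8 0;0 0 0 0;0 0 0 0;0 0 0 0"}}

```text
time: 8.6
tool_pos: [0.593, 0.2848, 0.0637]
ee_rot: [0.224, 0.974, 0.0, 0.0]
force: [0.7, -0.2, -2.1]
grip_width: 0.589
```

```bash
python3 go.py .5935 .285 .064
```

```text
t 8.6 tcp [593.  284.8  63.7] yaw 64.1 F [ 0.7 -0.2 -2.1] grip mm 50.3 j6 0.79
shift now: [-0.4  0.4 -0.3]  spin 0  shift if spun first: [-0.4  0.4 -0.3] tilt 0.02
```

Call:
{"name": "play_rows", "arguments": {"steps": "0 0 0.4 0;0 0 0.4 0;0 0 0 0;0 0 0 0"}}

```text
time: 9.0
tool_pos: [0.5931, 0.2848, 0.0632]
ee_rot: [0.224, 0.974, 0.0, 0.0]
force: [-0.0, -1.6, 2.6]
grip_width: 0.587
```

Call:
{"name": "play_rows", "arguments": {"steps": "0 0 0.4 0;0 0 0.3 0;0 0 0 0;0 0 0 0"}}

```text
time: 9.4
tool_pos: [0.5933, 0.2848, 0.0632]
ee_rot: [0.224, 0.974, 0.0, 0.001]
force: [-2.9, -0.0, 7.3]
grip_width: 0.588
```

Seated. Release and rise.

Call:
{"name": "play_rows", "arguments": {"steps": "0 0 -0.6 0;0 0 0 0;0 0 0 0;0 0 0 0;0 0 0 0;0 0 0 0;0 0 0 0;0 0 0 0", "grip": 85}}

```text
time: 10.2
tool_pos: [0.5928, 0.2848, 0.0626]
ee_rot: [0.224, 0.974, 0.0, -0.0]
force: [-0.3, 0.4, 0.0]
grip_width: 0.993
```

Call:
{"name": "play_rows", "arguments": {"steps": "0 0 -8 0;0 0 -12 0;0 0 -18 0;0 0 -20 0;0 0 -25 0;0 0 -25 0;0 0 -15 0;0 0 -7 0;0 0 0 0"}}

```text
time: 11.1
tool_pos: [0.5936, 0.2851, 0.1945]
ee_rot: [0.224, 0.974, 0.001, 0.001]
force: [-0.2, 0.2, -1.1]
grip_width: 0.994
```

Call:
{"name": "play_rows", "arguments": {"steps": "0 -40 0 0;0 -40 0 0;0 -40 0 0;0 -10 0 0;0 0 0 0;0 0 0 0;0 0 0 0"}}

```text
time: 11.8
tool_pos: [0.5366, 0.1689, 0.1924]
ee_rot: [0.224, 0.975, 0.0, 0.0]
force: [-0.7, -0.7, 0.1]
grip_width: 0.997
```

```bash
python3 - <<'E'
from h import *
M["cs"]=np.vstack([M["cup"]+[0,0,.004]])
I={n:r.snapshot(n) for n in("top","scene")}
for n in I: cv2.imwrite(f"pics/{n}2.png",I[n][:,:,::-1])
def hull(m):
    c,_=cv2.findContours(m,0,1); m=m*1; cv2.fillConvexPoly(m,cv2.convexHull(np.vstack(c)),1); return m
# square planter
mk={n:hull(seg(I[n],["yellow"],proj(n,[[.383,.292,.03]])[0],14,60)) for n in I}
for c in(("top",),("scene",),("top","scene")): print("sq",*[a.round(4) for a in fit({n:mk[n] for n in c},[("sq",0)],(.383,.292,-.375))])
# cup in saucer: saucer fixed, fit cup
mk={n:seg(I[n],["blue"],proj(n,[[.5935,.285,.06]])[0],14,60) for n in I}
S0={n:sil(n,"csau",(.5935,.285,0),0) for n in I}
import h; old=h.sil
h.sil=lambda n,q,p,z: old(n,q,p,z)|S0[n]
for c in(("top",),("scene",),("top","scene")): print("cup",*[a.round(4) for a in h.fit({n:mk[n] for n in c},[("cup",.004)],(.5935,.285,0),False)])
o=[I["top"][180:380,80:320],I["scene"][80:280,320:560]]
cv2.imwrite("pics/e.png",cv2.resize(np.hstack(o)[:,:,::-1],None,fx=1.66,fy=1.66))
E
python3 go.py .383 .292 .2
```

```text
sq [ 0.3826  0.2926 -0.3793] [0.956]
sq [ 0.3834  0.2936 -0.3158] [0.954]
sq [ 0.3828  0.2932 -0.3688] [0.957 0.951]
cup [0.5935 0.285  0.    ] [0.]
cup [0.5955 0.2845 0.    ] [0.943]
cup [0.5955 0.2845 0.    ] [0.    0.943]
t 11.9 tcp [536.4 168.9 192.3] yaw 64.1 F [ 1.5 -0.   0.2] grip mm 84.9 j6 0.63
shift now: [191.7  43.9  -7.7]  spin 0  shift if spun first: [191.7  43.9  -7.7] tilt 0.01
```

View pics/e.png

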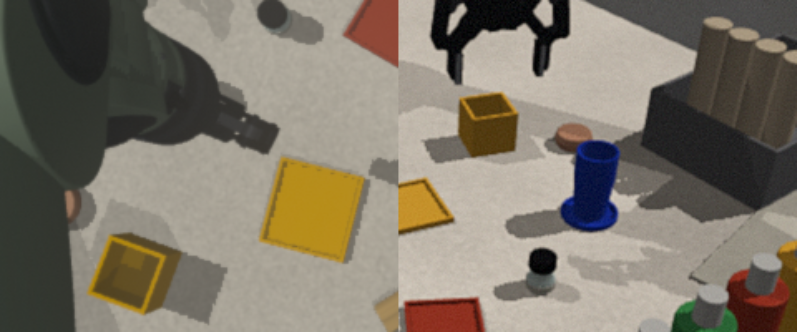

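```bash
python3 go.py .3828 .2931 .026 68.7
```

```text
t 11.9 tcp [536.4 168.9 192.3] yaw 64.1 F [ 1.5 -0.   0.2] grip mm 84.9 j6 0.63
shift now: [192.3  44.8 166.3]  spin -4.6  shift if spun first: [188.2  59.9 166.3] tilt 0.01
```

Call:
{"name": "play_rows", "arguments": {"steps": "0 0 0 -4.6;20 6 0 0;35 11 0 0;35 11 0 0;35 11 0 0;30 10 0 0;20 7 0 0;13.2 3.9 0 0;0 0 10 0;0 0 10 0"}}

```text
time: 12.9
tool_pos: [0.3832, 0.2924, 0.172]
ee_rot: [0.185, 0.983, 0.0, 0.001]
force: [0.1, 0.1, 0.3]
grip_width: 0.997
```

Call:
{"name": "play_rows", "arguments": {"steps": "0 0 10 0;0 0 15 0;0 0 15 0;0 0 15 0;0 0 10 0;0 0 0 0;0 0 0 0;0 0 0 0"}}

```text
time: 13.7
tool_pos: [0.3831, 0.2923, 0.1081]
ee_rot: [0.185, 0.983, 0.0, 0.0]
force: [0.2, -0.1, 0.1]
grip_width: 0.995
```

```bash
python3 go.py .3828 .2931 .026 68.7
```

```text
t 13.7 tcp [383.1 292.3 108.1] yaw 68.6 F [ 0.2 -0.1  0.1] grip mm 85.0 j6 0.87
shift now: [ 0.6  0.6 82.1]  spin -0.1  shift if spun first: [ 0.6  0.6 82.1] tilt 0.06
```

Call:
{"name": "play_rows", "arguments": {"steps": "0.6 0.6 10 0;0 0 12 0;0 0 12 0;0 0 12 0;0 0 12 0;0 0 12 0;0 0 8 0;0 0 4 0;0 0 0 0;0 0 0 0"}}

```text
time: 14.7
tool_pos: [0.3823, 0.2931, 0.0258]
ee_rot: [0.185, 0.983, 0.0, 0.0]
force: [0.4, -0.9, -0.1]
grip_width: 0.996
```

Call:
{"name": "play_rows", "arguments": {"steps": "0 0 0 0;0 0 0 0;0 0 0 0;0 0 0 0;0 0 0 0;0 0 0 0;0 0 0 0;0 0 0 0", "grip": 55, "squeeze": 40}}

```text
time: 15.5
tool_pos: [0.3827, 0.2934, 0.0263]
ee_rot: [0.185, 0.983, 0.001, 0.001]
force: [-1.2, 0.6, 5.6]
grip_width: 0.744
```

Call:
{"name": "play_rows", "arguments": {"steps": "0 0 -4 0;0 0 -8 0;0 0 -12 0;0 0 -16 0;0 0 -20 0;0 0 -18 0;0 0 -12 0;0 0 -6 0;0 0 0 0;0 0 0 0"}}

```text
time: 16.5
tool_pos: [0.3818, 0.2928, 0.1214]
ee_rot: [0.185, 0.983, -0.0, -0.0]
force: [-0.0, -1.1, -2.5]
grip_width: 0.741
```

```bash
python3 go.py .4435 .1062 .0305 74.2; python3 - <<'E'
from h import *
o=[]
for n,y,x in(("top",220,60),("scene",40,290)):
    im=r.snapshot(n);o.append(im[y:y+180,x:x+240])
cv2.imwrite("pics/f.png",cv2.resize(np.hstack(o)[:,:,::-1],None,fx=1.66,fy=1.66))
E
```

```text
t 16.5 tcp [381.8 292.8 121.4] yaw 68.7 F [-0.  -1.1 -2.5] grip mm 63.3 j6 0.87
shift now: [-125.4 -151.3   90.9]  spin -5.5  shift if spun first: [-110.2 -162.7   90.9] tilt 0.03
```

View pics/f.png

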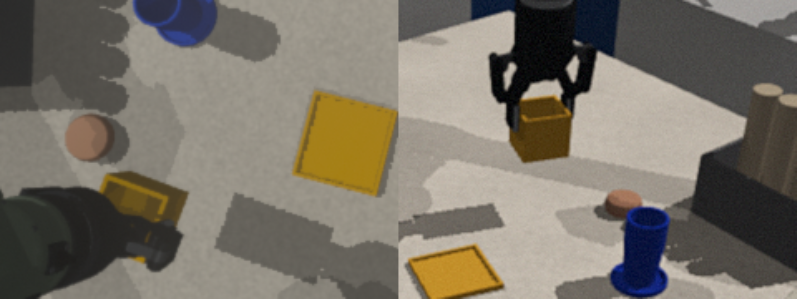

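Call:
{"name": "play_rows", "arguments": {"steps": "0 0 0 -5.5;-8 -12 0 0;-14 -20 0 0;-18 -27 0 0;-20 -29 0 0;-19 -28 0 0;-15 -23 0 0;-10 -15 0 0;-5 -7 0 0;-1.2 -1.7 0 0"}}

```text
time: 17.6
tool_pos: [0.4437, 0.1058, 0.1212]
ee_rot: [0.139, 0.99, 0.0, -0.0]
force: [0.9, 0.6, -3.4]
grip_width: 0.741
```

Call:
{"name": "play_rows", "arguments": {"steps": "0 0 8 0;0 0 14 0;0 0 16 0;0 0 16 0;0 0 12 0;0 0 6 0;0 0 3 0;0 0 0 0;0 0 0 0;0 0 0 0"}}

```text
time: 18.6
tool_pos: [0.4442, 0.1064, 0.0471]
ee_rot: [0.138, 0.99, 0.0, 0.001]
force: [0.2, 0.4, -2.5]
grip_width: 0.744
```

```bash
python3 go.py .4435 .1062 .0305 74.2
```

```text
t 18.6 tcp [444.2 106.4  47.1] yaw 74.2 F [ 0.2  0.4 -2.5] grip mm 63.5 j6 0.35
shift now: [ 0.6 -0.4 16.6]  spin -0.0  shift if spun first: [ 0.6 -0.4 16.6] tilt 0.06
```

Call:
{"name": "play_rows", "arguments": {"steps": "0.5 -0.3 5 0;0 0 5 0;0 0 3.5 0;0 0 1.5 0;0 0 1 0;0 0 0.6 0;0 0 0.4 0;0 0 0 0;0 0 0 0;0 0 0 0"}}

```text
time: 19.6
tool_pos: [0.4429, 0.1061, 0.0303]
ee_rot: [0.138, 0.99, -0.0, -0.0]
force: [-3.5, -1.0, 7.6]
grip_width: 0.741
```

Call:
{"name": "play_rows", "arguments": {"steps": "0 0 -0.3 0;0 0 0 0;0 0 0 0;0 0 0 0;0 0 0 0;0 0 0 0;0 0 0 0", "grip": 85}}

```text
time: 20.3
tool_pos: [0.4431, 0.1062, 0.0298]
ee_rot: [0.138, 0.99, 0.0, -0.0]
force: [0.9, 0.8, 0.1]
grip_width: 0.997
```

Call:
{"name": "play_rows", "arguments": {"steps": "0 0 -8 0;0 0 -15 0;0 0 -22 0;0 0 -26 0;0 0 -30 0;0 0 -30 0;0 0 -25 0;0 0 -14 0;0 0 0 0;0 0 0 0"}}

```text
time: 21.3
tool_pos: [0.443, 0.1062, 0.1999]
ee_rot: [0.138, 0.99, 0.0, 0.0]
force: [-0.5, 0.1, -1.0]
grip_width: 0.996
```

Call:
{"name": "play_rows", "arguments": {"steps": "0 0 0 -8;0 0 0 -8;0 0 0 -8;0 0 0 -8;0 0 0 -8;0 0 0 -7.7;0 0 0 0;0 0 0 0"}}

```text
time: 22.1
tool_pos: [0.4425, 0.1061, 0.199]
ee_rot: [-0.273, 0.962, 0.0, -0.001]
force: [0.2, 0.1, 0.4]
grip_width: 0.997
```

```bash
python3 go.py .3644 -.3074 .028 121.9
```

```text
t 22.1 tcp [442.5 106.1 199. ] yaw 121.7 F [0.2 0.1 0.4] grip mm 85.2 j6 -0.48
shift now: [ 283.4 -311.   171.2]  spin -0.2  shift if spun first: [ 284.5 -309.9  171.2] tilt 0.1
```

Call:
{"name": "play_rows", "arguments": {"steps": "10 -11 0 -0.2;20 -22 0 0;28 -31 0 0;30 -33 0 0;30 -33 0 0;30 -33 0 0;30 -33 0 0;30 -33 0 0;28 -31 0 0;22 -24 0 0"}}

```text
time: 23.1
tool_pos: [0.3744, -0.2737, 0.1996]
ee_rot: [-0.274, 0.962, -0.0, -0.0]
force: [1.2, 0.4, 0.1]
grip_width: 0.996
```

Call:
{"name": "play_rows", "arguments": {"steps": "15 -16 0 0;8 -8 0 0;3 -3 0 0;0 0 10 0;0 0 20 0;0 0 25 0;0 0 20 0;0 0 10 0;0 0 0 0;0 0 0 0"}}

```text
time: 24.1
tool_pos: [0.3678, -0.3078, 0.1152]
ee_rot: [-0.276, 0.961, -0.0, 0.0]
force: [0.3, 0.3, 0.9]
grip_width: 0.993
```

```bash
python3 go.py .3644 -.3074 .026 121.9
```

```text
t 24.1 tcp [ 367.8 -307.8  115.2] yaw 122.1 F [0.3 0.3 0.9] grip mm 84.8 j6 -1.41
shift now: [ 2.7  2.1 89.2]  spin 0.2  shift if spun first: [ 2.7  2.1 89.2] tilt 0.01
```

Call:
{"name": "play_rows", "arguments": {"steps": "2.7 2.1 10 0;0 0 13 0;0 0 14 0;0 0 14 0;0 0 14 0;0 0 12 0;0 0 8 0;0 0 4 0;0 0 0 0;0 0 0 0"}}

```text
time: 25.1
tool_pos: [0.3643, -0.3081, 0.0263]
ee_rot: [-0.276, 0.961, -0.0, 0.0]
force: [0.5, 0.8, -0.4]
grip_width: 0.996
```

```bash
python3 go.py .3644 -.3074 .026 121.9; python3 - <<'E'
from h import *
o=[]
for n,y,x in(("top",240,390),("scene",140,10)):
    im=r.snapshot(n);o.append(im[y:y+180,x:x+240])
cv2.imwrite("pics/g.png",cv2.resize(np.hstack(o)[:,:,::-1],None,fx=1.66,fy=1.66))
E
```

```text
t 25.1 tcp [ 364.3 -308.1   26.3] yaw 122.1 F [ 0.5  0.8 -0.4] grip mm 85.1 j6 -1.42
shift now: [-0.5  0.5  0.3]  spin 0.2  shift if spun first: [-0.5  0.5  0.3] tilt 0.04
```

View pics/g.png

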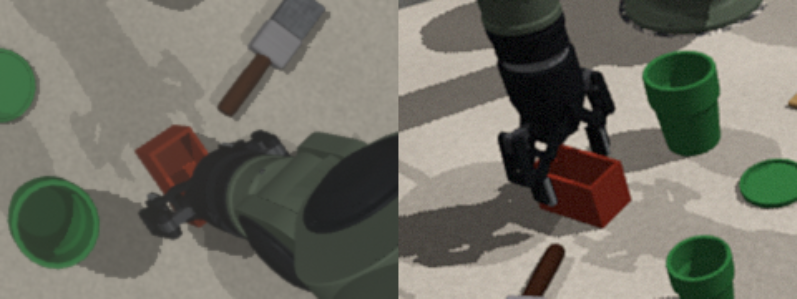

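Call:
{"name": "play_rows", "arguments": {"steps": "0 0 0 0;0 0 0 0;0 0 0 0;0 0 0 0;0 0 0 0;0 0 0 0;0 0 0 0;0 0 0 0;0 0 0 0", "grip": 43, "squeeze": 40}}

```text
time: 26.1
tool_pos: [0.3643, -0.3081, 0.0263]
ee_rot: [-0.276, 0.961, -0.0, 0.0]
force: [-0.2, 0.7, 6.7]
grip_width: 0.607
```

Call:
{"name": "play_rows", "arguments": {"steps": "0 0 -4 0;0 0 -8 0;0 0 -14 0;0 0 -20 0;0 0 -25 0;0 0 -30 0;0 0 -30 0;0 0 -25 0;0 0 -12 0;0 0 -6 0"}}

```text
time: 27.1
tool_pos: [0.3643, -0.308, 0.2014]
ee_rot: [-0.276, 0.961, -0.001, 0.0]
force: [-0.3, -0.2, -2.6]
grip_width: 0.6
```

Call:
{"name": "play_rows", "arguments": {"steps": "0 0 0 5;0 0 0 7;0 0 0 8;0 0 0 8;0 0 0 8;0 0 0 8;0 0 0 8;0 0 0 7;0 0 0 5.4;0 0 0 0"}}

```text
time: 28.1
tool_pos: [0.3635, -0.3071, 0.1992]
ee_rot: [0.278, 0.96, 0.001, -0.001]
force: [0.6, 0.5, -2.3]
grip_width: 0.599
```

```bash
python3 go.py .6666 -.0003 .031 57.6
```

```text
t 28.1 tcp [ 363.5 -307.1  199.2] yaw 57.7 F [ 0.6  0.5 -2.3] grip mm 51.2 j6 -0.29
shift now: [-92.3 421.3 168.2]  spin 0.1  shift if spun first: [-91.8 421.4 168.2] tilt 0.11
```

Call:
{"name": "play_rows", "arguments": {"steps": "-3 12 0 0.1;-5 24 0 0;-7 33 0 0;-8 38 0 0;-8 38 0 0;-8 38 0 0;-9 40 0 0;-9 40 0 0;-9 40 0 0;-8 36 0 0"}}

```text
time: 29.1
tool_pos: [0.6094, -0.0586, 0.1994]
ee_rot: [0.278, 0.961, 0.0, -0.0]
force: [0.3, -0.4, -3.1]
grip_width: 0.604
```

Call:
{"name": "play_rows", "arguments": {"steps": "-7 31 0 0;-5 24 0 0;-3 16 0 0;-2 8 0 0;-1 3.4 0 0;0 0 10 0;0 0 20 0;0 0 25 0;0 0 25 0;0 0 20 0"}}

```text
time: 30.1
tool_pos: [0.6661, -0.0024, 0.0977]
ee_rot: [0.28, 0.96, -0.0, -0.001]
force: [-1.6, 0.0, -2.5]
grip_width: 0.601
```

Call:
{"name": "play_rows", "arguments": {"steps": "0 0 20 0;0 0 15 0;0 0 10 0;0 0 5 0;0 0 0 0;0 0 0 0;0 0 0 0"}}

```text
time: 30.8
tool_pos: [0.6686, -0.0015, 0.051]
ee_rot: [0.279, 0.96, 0.0, 0.001]
force: [-1.0, -0.7, -1.8]
grip_width: 0.6
```

```bash
python3 go.py .6666 -.0003 .031 57.6
```

```text
t 30.8 tcp [668.6  -1.5  51. ] yaw 57.6 F [-1.  -0.7 -1.8] grip mm 51.2 j6 0.45
shift now: [ 2.4 -0.1 20. ]  spin -0.0  shift if spun first: [ 2.4 -0.1 20. ] tilt 0.11
```

Call:
{"name": "play_rows", "arguments": {"steps": "1.2 0 4 0;1.0 0 5 0;0.4 0 4 0;0 0 3 0;0 0 2 0;0 0 1 0;0 0 0.6 0;0 0 0.4 0;0 0 0 0;0 0 0 0"}}

```text
time: 31.8
tool_pos: [0.6655, -0.0001, 0.0304]
ee_rot: [0.279, 0.96, -0.0, 0.0]
force: [-3.4, -0.0, 2.9]
grip_width: 0.604
```

Call:
{"name": "play_rows", "arguments": {"steps": "0 0 0.3 0;0 0 0 0;0 0 0 0"}}

```text
time: 32.1
tool_pos: [0.6655, -0.0001, 0.0304]
ee_rot: [0.279, 0.96, -0.0, 0.0]
force: [-4.1, -0.1, 6.8]
grip_width: 0.603
```

Call:
{"name": "play_rows", "arguments": {"steps": "0 0 -0.4 0;0 0 0 0;0 0 0 0;0 0 0 0;0 0 0 0;0 0 0 0;0 0 0 0;0 0 0 0", "grip": 85}}

```text
time: 32.9
tool_pos: [0.6656, -0.0001, 0.03]
ee_rot: [0.279, 0.96, 0.0, 0.0]
force: [-0.6, -0.6, -0.5]
grip_width: 0.993
```

Call:
{"name": "play_rows", "arguments": {"steps": "0 0 -8 0;0 0 -15 0;0 0 -22 0;0 0 -26 0;0 0 -30 0;0 0 -30 0;0 0 -25 0;0 0 -14 0;0 0 0 0;0 0 0 0"}}

```text
time: 33.9
tool_pos: [0.6657, -0.0001, 0.2007]
ee_rot: [0.279, 0.96, 0.0, 0.001]
force: [-0.7, -0.2, -1.3]
grip_width: 0.996
```

```bash
python3 go.py .5949 -.2622 .042
```

```text
t 33.9 tcp [ 6.657e+02 -1.000e-01  2.007e+02] yaw 57.6 F [-0.7 -0.2 -1.3] grip mm 85.0 j6 0.46
shift now: [ -80.7 -259.2  158.7]  spin 0  shift if spun first: [ -80.7 -259.2  158.7] tilt 0.07
```

Call:
{"name": "play_rows", "arguments": {"steps": "-6 -18 0 0;-10 -32 0 0;-12 -40 0 0;-12 -40 0 0;-12 -40 0 0;-11 -36 0 0;-9 -28 0 0;-5 -16 0 0;-2.7 -7 0 0;-1 -2.2 0 0"}}

```text
time: 34.9
tool_pos: [0.5942, -0.2624, 0.1994]
ee_rot: [0.28, 0.96, 0.0, -0.0]
force: [-0.3, 0.6, -0.7]
grip_width: 0.993
```

Call:
{"name": "play_rows", "arguments": {"steps": "0 0 10 0;0 0 15 0;0 0 20 0;0 0 20 0;0 0 10 0;0 0 5 0;0 0 0 0;0 0 0 0;0 0 0 0"}}

```text
time: 35.8
tool_pos: [0.5953, -0.2624, 0.1211]
ee_rot: [0.279, 0.96, -0.0, 0.001]
force: [-0.2, -0.4, -0.3]
grip_width: 0.996
```

```bash
python3 go.py .5949 -.2622 .042
```

```text
t 35.8 tcp [ 595.3 -262.4  121.1] yaw 57.6 F [-0.2 -0.4 -0.3] grip mm 85.1 j6 0.04
shift now: [ 0.6 -0.1 79.1]  spin 0  shift if spun first: [ 0.6 -0.1 79.1] tilt 0.1
```

Call:
{"name": "play_rows", "arguments": {"steps": "0.5 0 10 0;0 0 12 0;0 0 13 0;0 0 13 0;0 0 12 0;0 0 10 0;0 0 6 0;0 0 3 0;0 0 0 0;0 0 0 0"}}

```text
time: 36.8
tool_pos: [0.5946, -0.262, 0.0414]
ee_rot: [0.279, 0.96, -0.0, 0.0]
force: [0.2, 0.0, 1.1]
grip_width: 0.996
```

Call:
{"name": "play_rows", "arguments": {"steps": "0 0 0 0;0 0 0 0;0 0 0 0;0 0 0 0;0 0 0 0;0 0 0 0;0 0 0 0;0 0 0 0;0 0 0 0", "grip": 53, "squeeze": 40}}

```text
time: 37.7
tool_pos: [0.5949, -0.2619, 0.0419]
ee_rot: [0.279, 0.96, 0.0, 0.001]
force: [-0.1, 1.7, 5.2]
grip_width: 0.705
```

Call:
{"name": "play_rows", "arguments": {"steps": "0 0 -4 0;0 0 -8 0;0 0 -14 0;0 0 -20 0;0 0 -25 0;0 0 -22 0;0 0 -15 0;0 0 -8 0;0 0 0 0;0 0 0 0"}}

```text
time: 38.7
tool_pos: [0.5938, -0.2617, 0.1566]
ee_rot: [0.279, 0.96, 0.0, -0.0]
force: [-0.2, 0.7, -2.6]
grip_width: 0.701
```

```bash
python3 go.py .464 -.1168 .047; python3 - <<'E'
from h import *
o=[]
for n,y,x in(("top",120,360),("scene",180,100)):
    im=r.snapshot(n);o.append(im[y:y+180,x:x+240])
cv2.imwrite("pics/h.png",cv2.resize(np.hstack(o)[:,:,::-1],None,fx=1.66,fy=1.66))
E
```

```text
t 38.7 tcp [ 593.8 -261.7  156.6] yaw 57.6 F [-0.2  0.7 -2.6] grip mm 59.9 j6 0.04
shift now: [187.2  52.6 109.7]  spin 0  shift if spun first: [187.2  52.6 109.7] tilt 0.04
```

View pics/h.png

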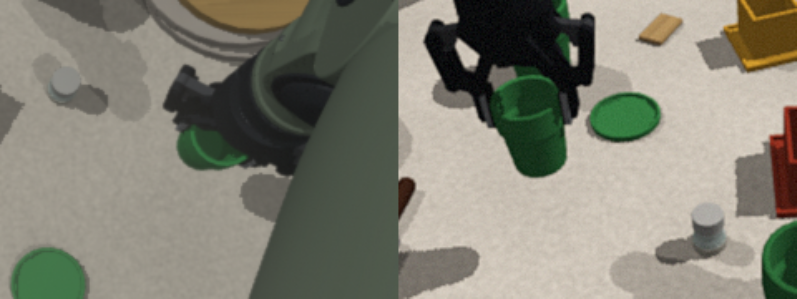

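Call:
{"name": "play_rows", "arguments": {"steps": "8 2 0 0;18 5 0 0;26 7 0 0;29 8 0 0;29 8 0 0;27 8 0 0;22 6 0 0;15 4.6 0 0;9 3 0 0;4.2 1 0 0"}}

```text
time: 39.8
tool_pos: [0.4636, -0.1162, 0.1568]
ee_rot: [0.279, 0.96, 0.0, -0.0]
force: [0.6, 0.5, -2.3]
grip_width: 0.701
```

Call:
{"name": "play_rows", "arguments": {"steps": "0 0 8 0;0 0 14 0;0 0 18 0;0 0 20 0;0 0 16 0;0 0 10 0;0 0 4 0;0 0 0 0;0 0 0 0;0 0 0 0"}}

```text
time: 40.8
tool_pos: [0.4652, -0.1174, 0.0677]
ee_rot: [0.279, 0.96, -0.0, 0.001]
force: [-0.2, 0.5, -1.9]
grip_width: 0.707
```

```bash
python3 go.py .464 -.1168 .047
```

```text
t 40.8 tcp [ 465.2 -117.4   67.7] yaw 57.6 F [-0.2  0.5 -1.9] grip mm 60.4 j6 0.17
shift now: [ 1.3 -0.1 20.7]  spin 0  shift if spun first: [ 1.3 -0.1 20.7] tilt 0.09
```

Call:
{"name": "play_rows", "arguments": {"steps": "0.8 0 5 0;0 0 6 0;0 0 4 0;0 0 2.5 0;0 0 1.5 0;0 0 0.8 0;0 0 0.6 0;0 0 0.5 0;0 0 0 0;0 0 0 0"}}

```text
time: 41.8
tool_pos: [0.4638, -0.1167, 0.0462]
ee_rot: [0.279, 0.96, -0.0, 0.0]
force: [1.2, -0.2, -3.2]
grip_width: 0.703
```

Call:
{"name": "play_rows", "arguments": {"steps": "0 0 0.3 0;0 0 0 0;0 0 0 0"}}

```text
time: 42.1
tool_pos: [0.4638, -0.1167, 0.0459]
ee_rot: [0.279, 0.96, -0.0, 0.0]
force: [-0.5, 0.1, -1.1]
grip_width: 0.701
```

Call:
{"name": "play_rows", "arguments": {"steps": "0 0 0.4 0;0 0 0 0;0 0 0 0"}}

```text
time: 42.4
tool_pos: [0.464, -0.1167, 0.0458]
ee_rot: [0.279, 0.96, -0.0, 0.0]
force: [-1.8, 1.1, 6.5]
grip_width: 0.704
```

Call:
{"name": "play_rows", "arguments": {"steps": "0 0 0.3 0;0 0 0 0;0 0 0 0"}}

```text
time: 42.7
tool_pos: [0.464, -0.1167, 0.0458]
ee_rot: [0.279, 0.96, -0.0, 0.0]
force: [-1.6, 2.1, 8.5]
grip_width: 0.701
```

Call:
{"name": "play_rows", "arguments": {"steps": "0 0 -0.7 0;0 0 0 0;0 0 0 0;0 0 0 0;0 0 0 0;0 0 0 0;0 0 0 0;0 0 0 0", "grip": 85}}

```text
time: 43.5
tool_pos: [0.4637, -0.1166, 0.0457]
ee_rot: [0.279, 0.96, 0.0, -0.0]
force: [0.2, 0.6, 0.3]
grip_width: 0.999
```

Call:
{"name": "play_rows", "arguments": {"steps": "0 0 -8 0;0 0 -15 0;0 0 -22 0;0 0 -26 0;0 0 -30 0;0 0 -30 0;0 0 -25 0;0 0 -14 0;0 0 0 0;0 0 0 0"}}

```text
time: 44.5
tool_pos: [0.4636, -0.1166, 0.2158]
ee_rot: [0.279, 0.96, -0.0, 0.0]
force: [-0.1, 0.3, -0.5]
grip_width: 0.999
```

Call:
{"name": "play_rows", "arguments": {"steps": "0 -20 0 0;0 -30 0 0;0 -35 0 0;0 -35 0 0;0 -35 0 0;0 -35 0 0;0 -35 0 0;0 -30 0 0;0 -15 0 0;0 0 0 0"}}

```text
time: 45.5
tool_pos: [0.3179, -0.3452, 0.2148]
ee_rot: [0.281, 0.96, 0.001, -0.001]
force: [0.8, -0.3, -1.2]
grip_width: 0.993
```

```bash
cat > v.py <<'E'
from h import *
import h
I={n:r.snapshot(n) for n in("top","scene")}; ov={n:I[n].copy() for n in I}
SA=dict(cup=("csau",(.5935,.285,0),"blue"),green=("gsau",(.464,-.1169,0),"green"),sq=("ssau",(.4436,.1061,-.275),"yellow"),obl=("osau",(.6666,-.0003,-.565),"red"))
old=h.sil
for k,(s,p,c) in SA.items():
    S0={n:old(n,s,p,0) for n in I}; h.sil=lambda n,q,v,z:old(n,q,v,z)|S0[n]
    mk={}
    for n in I:
        m=seg(I[n],[c],proj(n,[[p[0],p[1],.035]])[0],16,60)
        cn,_=cv2.findContours(m,0,1); m=m*1; cv2.drawContours(m,cn,-1,1,-1); mk[n]=m
    for cams in(("top",),("scene",),("top","scene")):
        q,i=h.fit({n:mk[n] for n in cams},[(k,.004)],p,k in("sq","obl")); print(k,cams,"off mm/deg",((q-p)*[1e3,1e3,57.3]).round(1),i)
    for n in I:
        for mm in(old(n,k,p,.004),S0[n]):
            cn,_=cv2.findContours(mm,0,1); cv2.drawContours(ov[n],[x//4 for x in cn],-1,(255,0,255),1)
for n in I: cv2.imwrite(f"pics/{n}_fin.png",I[n][:,:,::-1])
cv2.imwrite("pics/fin.png",cv2.resize(np.hstack([I["top"][120:420,90:490],ov["top"][120:420,90:490]])[:,:,::-1],None,fx=1,fy=1))
cv2.imwrite("pics/fin2.png",cv2.resize(ov["scene"][80:350,120:480][:,:,::-1],None,fx=2.2,fy=2.2))
print(r.read_state()["time"])
E
python3 v.py
```

```text
cup ('top',) off mm/deg [-0.5 -1.9  0. ] [0.962]
cup ('scene',) off mm/deg [ 1.8 -0.8  0. ] [0.941]
cup ('top', 'scene') off mm/deg [ 1.1 -1.2  0. ] [0.951 0.936]
green ('top',) off mm/deg [ 0.  -0.1  0. ] [0.957]
green ('scene',) off mm/deg [ 3.3 -1.5  0. ] [0.938]
green ('top', 'scene') off mm/deg [ 1.5 -0.1  0. ] [0.956 0.933]
sq ('top',) off mm/deg [0. 0. 0.] [0.971]
sq ('scene',) off mm/deg [-2.3  0.8 -1.2] [0.974]
sq ('top', 'scene') off mm/deg [-2.   1.  -0.7] [0.971 0.975]
obl ('top',) off mm/deg [0. 0. 0.] [0.972]
obl ('scene',) off mm/deg [-0.2 -0.5 -0.4] [0.97]
obl ('top', 'scene') off mm/deg [ 0.1 -0.2  0.4] [0.972 0.97 ]
45.6
```

View pics/fin.png

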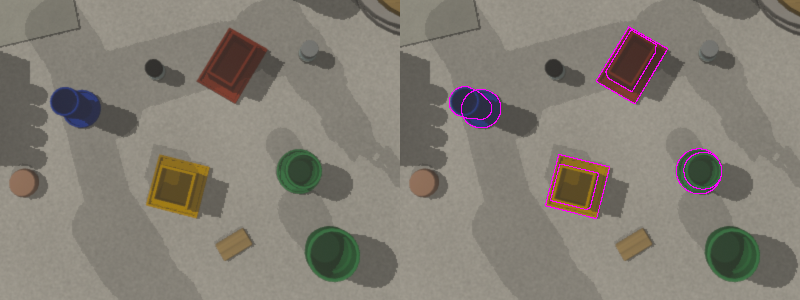

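View pics/fin2.png

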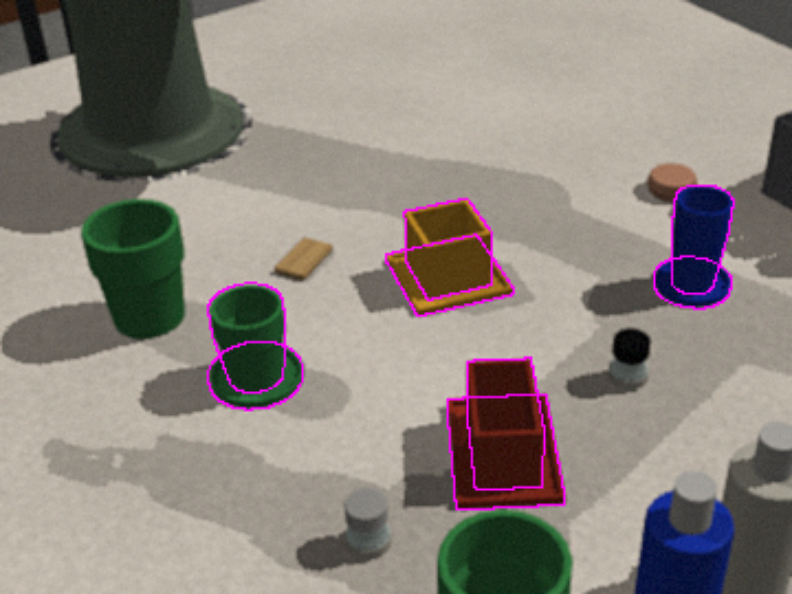

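```bash
python3 -c "
from workcell import r
print(r.finish_job(), r.read_state()['time'])"
```

```text
the job is handed in; nothing more can be done
the job is handed in; nothing more can be done
```

I lifted the blue cup straight out of the yellow planter and set it in its saucer. The square, oblong and green planters followed, and I handed the job in at about 46 s of the 122 s allowed. No verdict was reported.

**Placement:** in the last pictures all four planters stand upright in their own saucers. Fitting both camera views together gave these offsets from centre:

| Planter | Offset from centre | Turn from line |
|---|---|---|
| Cobalt cup | about 1.6 mm | round |
| Green | about 1.5 mm | round |
| Square | about 2.2 mm | 0.7° |
| Oblong | under 0.5 mm | 0.4° |

**Other checks:** both glaze jars look undisturbed in the last pictures, judged by eye. The gripper was open and clear of everything. The largest force I saw after any move was about 9 N.

**What disagreed:**
- **Cameras:** for the green planter the top view gave 0 mm off centre and the scene view 3.6 mm. The square and the cup also differed by about 2.5 mm between views. The calibration is good to about 2 mm.
- **Top-view zeros:** the exact zeros for the square and oblong planters may mean that fit stayed at its starting guess, so the scene view is the more reliable check for those two.
- **Green grip:** the fingers closed to about 60 mm on the green planter, where I expected about 61 mm. It was held and set down without slipping.

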